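# Open the bench centres and hold the sprung quill back at the marker

## Robot

A 6-joint arm with a two-finger parallel gripper is mounted at the origin on a cart in front of the work surface, level with it; the furniture and walls round the work are solid. World frame = base frame: x ahead of the robot, y to its left, z up, the work surface at z = 0. Lengths are in m, angles in rad, forces in N, time in s.
With the tool pointing down it reaches from about 0.35 to 0.875 m from the base axis. Payload 4.2 kg.
Tool frame: the origin (TCP) lies on the front face of the gripper's body, between the roots of the fingers; the fingertips stand env.tips_ahead ahead of it and the grasp point (between the pads) lies 51 mm ahead of it (env.tips_ahead is the distance from the TCP to the fingertips, in m); z points along the fingers, y is the line along which they close (so a half turn about z gives the same grasp; the last joint's range is limited). The gripper opens to 87 mm and grips with 3 to 60 N. Pads are 19 mm wide; open, the fingers measure 117 mm over their backs; the gripper's body (75 mm by 190 mm) begins 51 mm behind the grasp point.
Start: joints at [1.45, 0.385, 0.008, 0, -1.194, -0.259], TCP at [0.232, 0.58, 0.292] pointing down, gripper open.
Joint ranges: [-3.14, 3.14], [-1.21, 2.06], [-1.07, 1.41], [-3.16, 2.05], [-2.99, -0.16], [-3.1, 3.1]. Speed limits (rad/s): [2.79, 2.79, 3.14, 3.14, 3.14, 3.14].

## Interface

Orientations are given as a unit quaternion [x, y, z, w].
In Python, from rig import readout, cams, hand_in, env gives the robot as it stands.
- The arm moves only by the shell command python3 -m jog 'ROWS' [FORCE]. ROWS is a JSON object of lists of equal length, an entry for each row: "twist": the turn, a rotation vector about the tool's x, y, z in rad, a list of three; "travel": the shift along the tool's x, y, z in cm, a list of three; "hand": the closure, from 0 (fully open) to 1 (shut). In form: {"twist": [[ax, ay, az], ...], "travel": [[tx, ty, tz], ...], "hand": [hand, ...]}. A call has 1 to 8 rows; each row shifts and turns the commanded pose from where the row before left it, along the tool's axes as they then stand; what a row does not reach is not made up. A row lasts 1/12 s, in which the tool goes at most 41.7 mm and 7.16 degrees, less where a joint would pass 70% of its speed; a pose out of reach is approached as far as the arm can. A call is refused whole if a number of a shift passes 4.17 or a number of a turn 0.125, either way. A call with a gripper value outside its range is refused whole. The fingers move at their own pace and stop on an object; FORCE is the grip in N (left out, the last holds). Time passes only in rows, so rows that do not move let the fingers close. It gives the time, the measured TCP pose, the force, the opening and the grip force at its end, in the units of the state.
- readout.observe(): the state, without advancing time (a new reading comes with each control period).
- cams.snapshot(name): name is "side" or "top" or "wrist"; returns a dict with "frame" (400x640x3 uint8, red, green, blue), "fx", "fy", "cx", "cy" (pixels), "world_to_cam" (4x4, takes a point from world to camera coordinates). Camera axes: x right, y down, z forward; pixel columns grow to the right and rows downward; lengths in m; the calibration is good to about 2 mm. A picture is of the moment at which its call begins. There is no depth.
- hand_in(): hands the job in; it is judged then, once.
Trained networks look in a picture, given as the dict that the camera call returned (one of the last four; its "shot" number tells which), for a name from the list of things; names that differ only in an ending like _2 or _b are one class to them, and where a whole thing is asked for, a point or a joint stands for the part that bears it (a point fixed in the world has none). Each returns a list of dicts, best first, with "score" (0 to 1); they miss things now and then, are a little off and sometimes report something else, mostly with a low value. They report only what shows in the picture. A call takes as long as a camera call.
- cams.trace(picture, label): "pixels" (400x640 bool, what is visible of it) and "bbox" ([left, top, right, bottom] in pixels, round what is visible of it).
The state is a dict: "time": time; "joints": joint angles; "dq": joint speeds; "effort": joint torques, N m; "ee_pos": TCP position; "orientation": TCP orientation; "force": force on the tool from outside, world axes, zero at the start; "wrist_torque": the same for the moment, N m; "opening": finger opening in m; "grasp_force": force on a finger pad.
Only numpy, scipy, OpenCV 4.12 (cv2) and the standard library are available. Lean on these libraries where they do the work, as an engineer would, in place of code of your own. Each camera call takes 0.05 s, during which the arm holds its last target. There are 200 camera calls.

## Task

Draw the lock pin up out of the tailstock of the bench centres, park it upright in the slotted bracket on the tailstock's side, collar down flat behind the lip, and let go of it. Then pull the sprung quill back by its upright black handle until the pointer on the handle's foot is level with the point of the marker clip, and finish while holding it there, so that I can lift the roller out. Do not let the quill fly back, and leave the roller in its rests and the other things on the bench undisturbed.

Things in the scene. Friction and masses are not known exactly. Their poses are not given: they have to be found in the camera images.
- stand: bench centres, fixed: grey base 92 x 486 x 16 mm with a headstock block at its +y end, two V rests with the roller, and the tailstock housing (56 mm in x, 160 mm in y, top 88 mm above the bench) at its -y end. Origin on the bench under the roller's axis, mid base. z up; y along the roller's axis from tailstock to headstock; x across, away from the robot. Turned up to 0.2 rad about z
- lock_pin: loose steel drop pin, z up its axis, origin under its collar. Shank 10 mm, 38 mm long below; collar 24 mm, 4 mm thick; ribbed dark head 18 mm from z = 7 to 39 mm: grip it there. At the start it stands in a bore in the tailstock's top, collar on the top face, 50 mm from the handle towards the headstock, and its shank locks the quill. It must rise 40 mm to clear the bore
- park_notch (a point): seat of the parking notch: top face of a steel bracket plate, 8 mm thick, level with the tailstock's top, 58 mm to -x of the pin's bore; axes as stand. The slot is 13 mm wide in y, open to -x (mouth 22 mm away), up and down; closed end 8 mm to +x. A lip 2 mm high stands 16.5 to 21.5 mm to -x. Parked, the pin is upright with its origin here (3 mm play along x)
- quill (a joint): travel of the sprung quill, m: 0 at rest (centre forward, against the roller's end), grows when pulled back along the stand's -y; stop at 0.072. The spring drives it forward with 6 N at 0 plus 1.2 N for each 10 mm; it latches nowhere
- handle_grip (a point): grip point inside the quill's handle: upright round black handle, 15 to 20 mm in diameter, standing out of the slot in the tailstock's top; its top is 25 mm above this point, its foot plate (28 mm in x, 22 mm in y) 34 mm below. Moves with the quill; axes as stand
- pointer (a point): tip of the small pointed nose on the near (-x) side of the handle's foot plate; moves with the quill; axes as stand
- mark (a point): point of the marker clip, a small dark steel clip with a knurled thumbscrew, fixed on the near top edge of the tailstock, 30 to 60 mm to -y of the pointer's rest place and at most 5 mm above the top face; axes as stand. The quill is at the mark when pointer and mark have the same y in the stand's axes
- roller: magnetic developer roller, 250 mm long, 18 mm sleeve, loose, lying along y in the two V rests between the centres; origin under the middle of its length, 11 mm below its axis. To be left alone
- screw_dish: blue screw dish, 62 mm wide, 14 mm high, bystander on the bench; origin under its centre
- spare_roller: second magnetic roller, 250 x 22 mm, lying on the bench behind the stand, bystander; origin under its centre
- screwdriver_green: small red and green screwdriver, 144 mm, bystander on the bench; origin under its middle
- gear_small: small pale gear, 22 mm, bystander on the bench; origin under its centre
- gear_large: grey gear, 34 mm, bystander on the bench; origin under its centre
- dust_brush: flat wooden dust brush, 197 mm, bystander on the bench; origin under its middle

How it is judged:
By the outcome, as a careful person would: the job done as asked, in the order asked, and still so for the second after the job is handed in, while the arm keeps its last pose, push and grip.
It also fails if it takes over 50 s, if anything falls off the work surface, if the arm or the gripper's body presses on something with over 40 N, if the wrist force passes 120 N, or if a joint passes its speed limit or range.

## Working session

There is one attempt and no reset: what is moved stays moved. The work goes in short steps, Python scripts to look and compute and a shell command to move; the robot and the scene stay as the last step left them, time stands still between calls to the robot, and variables do not carry over. Pictures are saved under pics/ and viewed, at most 10 in all, crops included, and the job is handed in when it is done.

```bash
mkdir -p pics
cat > h.py <<'E'
import numpy as np, cv2, json
from rig import readout, cams, hand_in, env
def snap(n, f=None, crop=None, s=1):
    p=cams.snapshot(n)
    if f:
        im=p["frame"][:,:,::-1]
        if crop: im=im[crop[1]:crop[3],crop[0]:crop[2]]
        cv2.imwrite("pics/"+f,cv2.resize(im,None,fx=s,fy=s,interpolation=cv2.INTER_CUBIC))
    return p
def ray(p,u,v):
    T=np.array(p["world_to_cam"]);R=T[:3,:3];o=-R.T@T[:3,3]
    return o,R.T@np.array([(u-p["cx"])/p["fx"],(v-p["cy"])/p["fy"],1])
def onz(p,u,v,z):
    o,d=ray(p,u,v);return o+d*(z-o[2])/d[2]
def tri(obs):
    A=np.zeros((3,3));b=np.zeros(3)
    for p,u,v in obs:
        o,d=ray(p,u,v);d/=np.linalg.norm(d);M=np.eye(3)-np.outer(d,d);A+=M;b+=M@o
    return np.linalg.solve(A,b)
def proj(p,X):
    T=np.array(p["world_to_cam"]);c=T[:3,:3]@X+T[:3,3];return p["fx"]*c[0]/c[2]+p["cx"],p["fy"]*c[1]/c[2]+p["cy"]
E
python3 - <<'E'
from h import *
np.set_printoptions(precision=4,suppress=True)
s=readout.observe();print(s,env.tips_ahead)
for n in ("side","top","wrist"):
    p=snap(n,n+"0.png");print(n,p["fx"],np.array(p["world_to_cam"]).round(3).tolist())
    for l in ("lock_pin","handle_grip","pointer","mark","stand","roller"):
        for d in cams.trace(p,l)[:2]:
            ys,xs=np.nonzero(d["pixels"]);print(l,round(d["score"],2),d["bbox"],xs.mean().round(1),ys.mean().round(1))
E
```

```text
{'time': 0.0, 'joints': array([ 1.4496,  0.3856,  0.0066, -0.0005, -1.194 , -0.2586]), 'dq': array([-0.001 , -0.0003, -0.0008, -0.0004, -0.0019,  0.0025]), 'effort': array([ -0.0008, -39.0665,  18.7404,   4.2201,   0.0109,  -0.0002]), 'ee_pos': array([0.2315, 0.5801, 0.2912]), 'orientation': array([ 0.982 , -0.1888, -0.0002,  0.0011]), 'force': array([ 0.2384, -0.1819, -0.1824]), 'wrist_torque': array([ 0.0219,  0.0211, -0.032 ]), 'grasp_force': 0.0, 'opening': 0.08720388403285124} 0.0697
side 376.187918119123 [[0.923, -0.385, 0.012, -0.503], [-0.23, -0.577, -0.784, 0.262], [0.308, 0.721, -0.621, 0.689], [0.0, 0.0, 0.0, 1.0]]
lock_pin 0.64 [323.8, 236.0, 332.5, 253.4] 328.9 245.3
lock_pin 0.22 [334.8, 244.1, 348.8, 277.1] 342.0 260.0
handle_grip 0.83 [334.2, 240.7, 348.1, 281.2] 342.2 260.0
handle_grip 0.75 [264.1, 261.7, 277.3, 269.8] 272.3 265.8
mark 0.57 [331.3, 284.0, 341.8, 291.9] 336.1 288.0
mark 0.2 [335.2, 240.0, 349.0, 283.6] 342.3 260.8
stand 0.91 [255.2, 172.5, 390.3, 341.6] 321.7 266.3
roller 0.95 [274.0, 191.6, 319.8, 251.9] 297.2 222.6
top 441.9401238297282 [[0.008, -1.0, -0.006, 0.076], [-0.996, -0.008, -0.092, 0.593], [0.092, 0.006, -0.996, 1.076], [0.0, 0.0, 0.0, 1.0]]
lock_pin 0.48 [359.3, 214.8, 370.4, 220.6] 363.6 218.4
handle_grip 0.7 [350.4, 211.8, 390.4, 225.3] 376.9 216.5
pointer 0.61 [347.8, 207.4, 390.5, 223.6] 375.3 216.9
stand 0.82 [222.0, 196.2, 425.8, 255.4] 326.4 224.6
roller 0.85 [242.1, 218.8, 346.2, 234.5] 293.9 226.8
wrist 304.2622430444399 [[-0.371, -0.929, -0.0, 0.625], [-0.9, 0.36, 0.247, -0.03], [-0.229, 0.092, -0.969, 0.391], [0.0, 0.0, 0.0, 1.0]]
```

Run:
```python
import cv2
a=cv2.imread("pics/side0.png")[160:350,230:420];b=cv2.imread("pics/top0.png")[180:275,215:440]
a=cv2.resize(a,(600,600),interpolation=cv2.INTER_CUBIC)
cv2.imwrite("pics/sc.png",a);cv2.imwrite("pics/tc.png",cv2.resize(b,(788,333),interpolation=cv2.INTER_CUBIC))
```

```text
(no output)
```

View pics/sc.png

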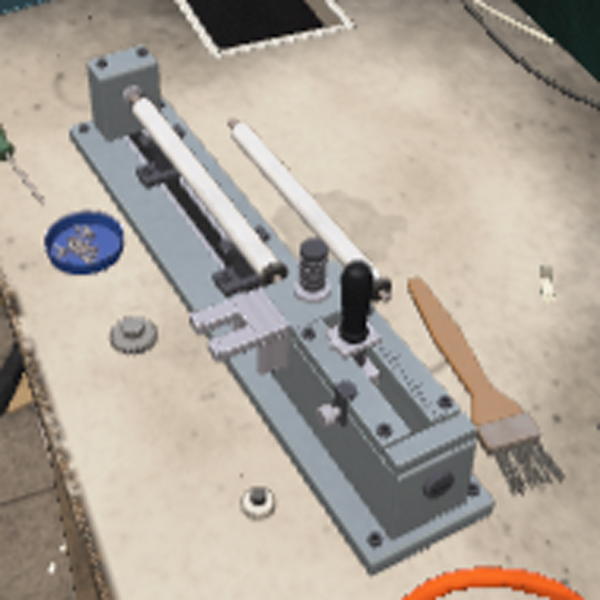

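View pics/tc.png

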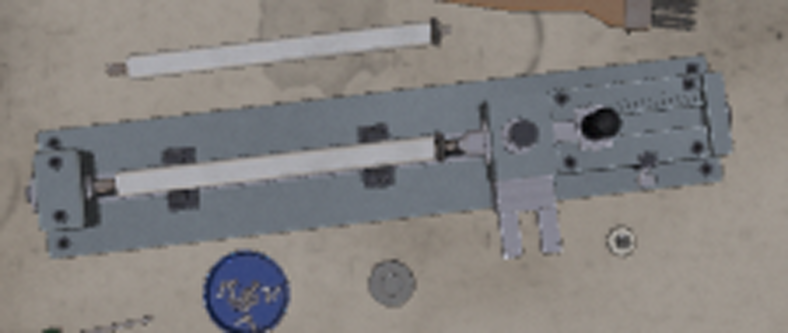

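View pics/top0.png

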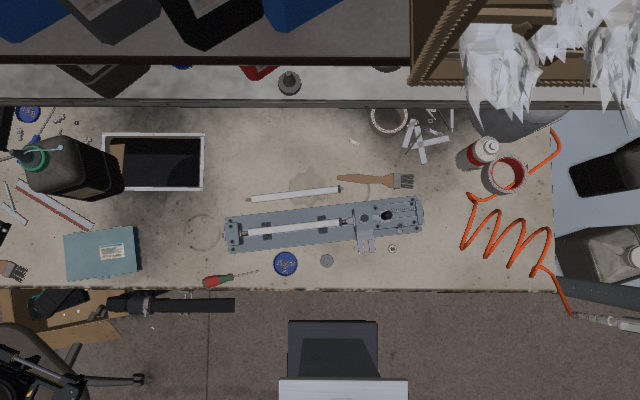

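The side crop shows the pin (head at ~(315,250), collar at (313,290)), the handle (top at (357,268), foot at (352,338)), the slotted bracket at (235,325) and the clip at (338,400). The top crop puts the pin at (522,134), the handle at (602,123), the slot at about (531,230) and the clip at (648,165). These give rough positions, to be refined with the wrist camera.

Run:
```python
from h import *
np.set_printoptions(precision=4,suppress=True)
s=snap("side");t=snap("top");w=snap("wrist")
S=lambda x,y:(s,x/3.158+230,y/3.158+160)
T=lambda x,y:(t,x/3.5+215,y/3.5+180)
a=onz(t,*T(52,257)[1:],.016);b=onz(t,*T(722,182)[1:],.016)
c=onz(t,*T(38,132)[1:],.016);d=onz(t,*T(705,57)[1:],.016)
print("base",a,b,c,d); y=(a-b)/np.linalg.norm(a-b);print("yaw",np.arctan2(-y[0],y[1]),np.linalg.norm(a-b))
print("pintop",tri([S(315,243),T(523,133)]),onz(t,*T(523,133)[1:],.127),onz(s,*S(315,243)[1:],.127))
print("handle top",tri([S(357,266),T(602,122)]))
print("slot",onz(t,*T(531,222)[1:],.088),onz(s,*S(228,326)[1:],.088))
print("mark",onz(t,*T(648,158)[1:],.09))
st=readout.observe();from scipy.spatial.transform import Rotation as R
q=R.from_quat(st["orientation"]);M=np.array(w["world_to_cam"]);o=-M[:3,:3].T@M[:3,3]
print("tool axes",q.as_matrix());print("cam in tool",q.inv().apply(o-st["ee_pos"]),"\n",M[:3,:3]@q.as_matrix())
```

```text
base [0.4584 0.2854 0.016 ] [ 0.5158 -0.1928  0.016 ] [0.5475 0.2977 0.016 ] [ 0.6055 -0.1819  0.016 ]
yaw 0.11939733580746284 0.48162460149877834
pintop [ 0.5455 -0.0391  0.1255] [ 0.5437 -0.0383  0.127 ] [ 0.5466 -0.041   0.127 ]
handle top [ 0.5515 -0.0868  0.1461]
slot [ 0.4864 -0.0478  0.088 ] [ 0.4831 -0.0524  0.088 ]
mark [ 0.5297 -0.1259  0.09  ]
tool axes [[ 0.9287 -0.3708 -0.    ]
 [-0.3708 -0.9287 -0.    ]
 [-0.      0.     -1.    ]]
cam in tool [ 0.068  -0.0003 -0.094 ] 
 [[-0.0004  1.      0.0001]
 [-0.969  -0.0004 -0.247 ]
 [-0.247  -0.0002  0.969 ]]
```

```bash
cat >> h.py <<'E'
from scipy.spatial.transform import Rotation as Ro
def togo(pos,yaw):
    s=readout.observe();q=Ro.from_quat(s["orientation"])
    tgt=Ro.from_matrix(np.array([[np.cos(yaw),np.sin(yaw),0],[np.sin(yaw),-np.cos(yaw),0],[0,0,-1.]]))
    print("t",s["time"],"now",s["ee_pos"].round(4),"travel cm (now axes)",(100*q.inv().apply(np.array(pos)-s["ee_pos"])).round(2),
     "(tgt axes)",(100*tgt.inv().apply(np.array(pos)-s["ee_pos"])).round(2),"twist",(q.inv()*tgt).as_rotvec().round(4),"F",s["force"].round(1),"open",round(s["opening"],4),"j",s["joints"].round(2))
E
python3 -m jog '{"twist":[[0,0,0.12],[0,0,0.12],[0,0,0.12],[0,0,0.12],[0,0,0.12],[0,0,0.12],[0,0,0.12],[0,0,0.12]],"travel":[[0,0,0],[0,0,0],[0,0,0],[0,0,0],[0,0,0],[0,0,0],[0,0,0],[0,0,0]],"hand":[0.2,0.2,0.2,0.2,0.2,0.2,0.2,0.2]}'
python3 -c "
from h import *
togo([.545,-.04,.26],.12-np.pi/2)"
```

```text
time: 1.87
ee_pos: [0.2317, 0.5805, 0.2922]
orientation: [0.782, -0.623, 0.0, 0.0]
force: [0.6, -0.9, 0.0]
opening: 0.0701
grasp_force: 0.0
t 1.8667 now [0.2317 0.5805 0.2922] travel cm (now axes) [ 67.47 -16.69   3.22] (tgt axes) [ 65.35 -23.68   3.22] twist [ 0.     -0.      0.1051] F [ 0.6 -0.9  0. ] open 0.0701 j [ 1.45  0.38  0.01 -0.   -1.19 -1.22]
```

```bash
python3 -m jog '{"twist":[[0,0,0.105],[0,0,0],[0,0,0],[0,0,0],[0,0,0],[0,0,0],[0,0,0],[0,0,0]],"travel":[[0,0,0],[3.8,-1.4,0],[3.8,-1.4,0],[3.8,-1.4,0],[3.8,-1.4,0],[3.8,-1.4,0],[3.8,-1.4,0],[3.8,-1.4,0]],"hand":[0.2,0.2,0.2,0.2,0.2,0.2,0.2,0.2]}' >/dev/null
python3 -m jog '{"twist":[[0,0,0],[0,0,0],[0,0,0],[0,0,0],[0,0,0],[0,0,0],[0,0,0],[0,0,0]],"travel":[[3.8,-1.4,0],[3.8,-1.4,0],[3.8,-1.4,0],[3.8,-1.4,0],[3.8,-1.4,0],[3.8,-1.4,0],[3.8,-1.4,0],[3.8,-1.4,0]],"hand":[0.2,0.2,0.2,0.2,0.2,0.2,0.2,0.2]}'
python3 -m jog '{"twist":[[0,0,0],[0,0,0],[0,0,0]],"travel":[[3.8,-1.4,1],[3.8,-1.4,1.1],[0,0,0]],"hand":[0.2,0.2,0.2]}'
python3 - <<'E'
from h import *
togo([.545,-.04,.26],.12-np.pi/2)
w=snap("wrist","w1.png")
for l in ("lock_pin","handle_grip","mark","park_notch"):
    for d in cams.trace(w,l)[:1]:
        ys,xs=np.nonzero(d["pixels"]);print(l,round(d["score"],2),d["bbox"],xs.mean().round(1),ys.mean().round(1))
E
```

```text
time: 3.2
ee_pos: [0.5122, 0.0394, 0.2927]
orientation: [0.75, -0.661, 0.0, -0.0]
force: [1.5, 1.1, 0.1]
opening: 0.07
grasp_force: 0.0
time: 3.45
ee_pos: [0.55, -0.0353, 0.2688]
orientation: [0.748, -0.664, -0.001, 0.002]
force: [0.7, 0.5, -0.0]
opening: 0.0696
grasp_force: 0.0
t 3.45 now [ 0.55   -0.0353  0.2688] travel cm (now axes) [0.41 0.55 0.88] (tgt axes) [0.41 0.55 0.88] twist [ 0.0036 -0.0009 -0.001 ] F [ 0.7  0.5 -0. ] open 0.0696 j [ 0.23  0.28 -0.21  0.   -1.09 -0.11]
lock_pin 0.64 [312.2, 182.7, 338.1, 216.4] 326.4 198.6
handle_grip 0.69 [308.9, 121.7, 347.8, 226.4] 326.5 148.4
mark 0.78 [349.9, 90.1, 377.9, 108.4] 362.8 99.3
park_notch 0.73 [281.9, 22.4, 412.7, 301.6] 329.2 147.0
```

View pics/w1.png

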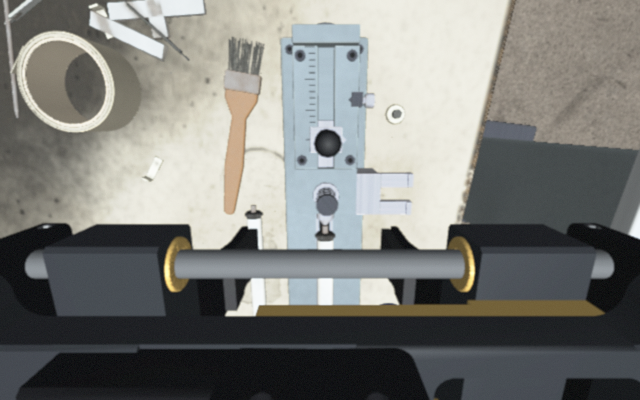

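The wrist view shows the pin's head top at about (327,206), handle top at (328,143), clip at (362,99) with its point towards −x at ~(352,99), and the bracket slot between prongs at rows ~186–201. Next I fit the edges and points.

Run:
```python
from h import *
np.set_printoptions(precision=4,suppress=True)
w=snap("wrist")
M=np.array(w["world_to_cam"]);print("cam",-M[:3,:3].T@M[:3,3])
g=cv2.cvtColor(w["frame"],cv2.COLOR_RGB2GRAY)
L=cv2.createLineSegmentDetector(2).detect(g)[0][:,0]
for x1,y1,x2,y2 in L:
    if np.hypot(x2-x1,y2-y1)>28 and 270<x1<420 and 20<y1<222 and y2<225:
        a=onz(w,x1,y1,.088);b=onz(w,x2,y2,.088);d=b-a
        print(np.array([x1,y1,x2,y2]).round(1),a[:2],b[:2],"ang",round((np.degrees(np.arctan2(-d[0],d[1]))+90)%180-90,2))
print("pin",onz(w,327,206,.127),"handle",onz(w,328,143,.147),"slot",onz(w,395,193.5,.088))
cv2.imwrite("pics/w2.png",cv2.resize(w["frame"][80:220,270:420,::-1],None,fx=4.2,fy=4.2,interpolation=cv2.INTER_CUBIC))
```

```text
cam [ 0.5579 -0.0962  0.3659]
[294.4  34.4 359.4  34.8] [ 0.5875 -0.1636] [ 0.5341 -0.1701] ang -83.12
[408.1 194.8 379.4 194.7] [ 0.4671 -0.0415] [ 0.4939 -0.0382] ang -82.87
[284.  149.4 280.7  31.8] [ 0.5867 -0.0688] [ 0.5989 -0.1641] ang 7.26
[336.9  40.6 335.7 116.9] [ 0.5519 -0.1634] [ 0.5443 -0.1027] ang 7.12
[378.1 164.4 409.4 164.7] [ 0.5    -0.0661] [ 0.4716 -0.0694] ang -83.36
[366.9 103.1 364.7 159.4] [ 0.519  -0.1177] [ 0.5129 -0.0691] ang 7.15
[369.3  49.3 367.7  83.2] [ 0.5241 -0.1603] [ 0.521  -0.1339] ang 6.79
[332.6 109.4 334.1  43.1] [ 0.548  -0.1087] [ 0.554  -0.1612] ang 6.49
[319.3  58.1 319.6 110.6] [ 0.5648 -0.1483] [ 0.5591 -0.1062] ang 7.67
[356.5 169.4 355.3 205.7] [ 0.5189 -0.0591] [ 0.5146 -0.0248] ang 7.1
pin [ 0.5435 -0.0316  0.127 ] handle [ 0.5502 -0.083   0.147 ] slot [ 0.4796 -0.0412  0.088 ]
```

View pics/w2.png

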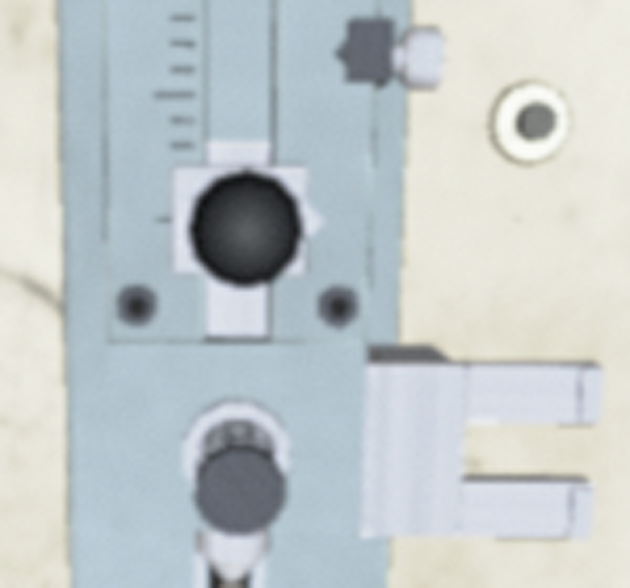

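Run:
```python
from h import *
np.set_printoptions(precision=4,suppress=True)
w=snap("wrist");yaw=.124
ex=np.array([np.cos(yaw),np.sin(yaw),0]);ey=np.array([-np.sin(yaw),np.cos(yaw),0])
C=lambda x,y,z:onz(w,270+x/4.2,80+y/4.2,z)
pin=C(240,488,.127);print("pin",pin,"collar",C(237,449,.092))
print("slot pred",pin-.058*ex)
for n,P in dict(slotend=C(463,450,.088),lip=C(575,450,.09),hand=C(246,228,.145),ptr=C(322,220,.090),mark=C(337,53,.090)).items():
    print(n,P,"rel pin stand", (P-pin)@ex,(P-pin)@ey)
s=readout.observe();print(s["joints"],w["world_to_cam"][2])
togo([pin[0],pin[1],.164],.124-np.pi/2)
```

```text
pin [ 0.5445 -0.0394  0.127 ] collar [ 0.5444 -0.0398  0.092 ]
slot pred [ 0.4869 -0.0466  0.127 ]
slotend [ 0.4944 -0.0451  0.088 ] rel pin stand -0.050463120925880255 0.0005365354066390225
lip [ 0.4703 -0.0486  0.09  ] rel pin stand -0.07473460598810534 2.3878805926209978e-05
hand [ 0.5505 -0.0886  0.145 ] rel pin stand -8.550352756323942e-05 -0.0495900367709573
ptr [ 0.533  -0.0905  0.09  ] rel pin stand -0.017690116361289424 -0.04928543820901508
mark [ 0.535  -0.1239  0.09  ] rel pin stand -0.019892742212526168 -0.08263540494007206
[ 0.2423  0.272  -0.2109  0.     -1.0865 -0.1142] [-0.0297  0.2458 -0.9689  0.3948]
t 3.8 now [ 0.5486 -0.029   0.2721] travel cm (now axes) [ 0.98  0.56 10.81] (tgt axes) [ 0.98  0.54 10.81] twist [-0.0013  0.0001  0.0042] F [-0.2  0.3  0.3] open 0.07 j [ 0.24  0.27 -0.21  0.   -1.09 -0.11]
```

```bash
python3 -m jog '{"twist":[[0,0,0.004],[0,0,0],[0,0,0],[0,0,0],[0,0,0],[0,0,0]],"travel":[[0.98,0.54,2],[0,0,3],[0,0,3],[0,0,1.5],[0,0,0],[0,0,0]],"hand":[0.2,0.2,0.2,0.2,0.2,0.2]}'
python3 -c "
from h import *
togo([.5445,-.0394,.164],.124-np.pi/2)"
```

```text
time: 4.3
ee_pos: [0.5447, -0.0398, 0.1766]
orientation: [0.75, -0.662, 0.0, 0.0]
force: [0.9, 0.0, 0.3]
opening: 0.0694
grasp_force: 0.0
t 4.3 now [ 0.5447 -0.0398  0.1766] travel cm (now axes) [-0.04  0.02  1.26] (tgt axes) [-0.04  0.02  1.26] twist [ 0.0004 -0.0005  0.0001] F [0.9 0.  0.3] open 0.0694 j [ 0.22  0.37 -0.34  0.   -0.86 -0.1 ]
```

```bash
python3 -m jog '{"twist":[[0,0,0],[0,0,0],[0,0,0],[0,0,0],[0,0,0],[0,0,0],[0,0,0],[0,0,0]],"travel":[[0,0,1.2],[0,0,0],[0,0,0],[0,0,0],[0,0,0],[0,0,0],[0,0,0],[0,0,0]],"hand":[0.2,0.2,0.6,1,1,1,1,1]}' 15
python3 -m jog '{"twist":[[0,0,0],[0,0,0],[0,0,0],[0,0,0]],"travel":[[0,0,0],[0,0,0],[0,0,0],[0,0,0]],"hand":[1,1,1,1]}' 30
python3 -c "
from h import *
togo([.5445,-.0394,.164],.124-np.pi/2);print(readout.observe()['wrist_torque'])"
```

```text
time: 4.97
ee_pos: [0.5448, -0.0407, 0.1646]
orientation: [0.749, -0.663, 0.0, -0.0]
force: [0.1, -0.4, -0.5]
opening: 0.0369
grasp_force: 0.0
time: 5.3
ee_pos: [0.5446, -0.0407, 0.1643]
orientation: [0.749, -0.663, -0.0, 0.0]
force: [-1.3, 0.3, 0.4]
opening: 0.0171
grasp_force: 30.0
t 5.3 now [ 0.5446 -0.0407  0.1643] travel cm (now axes) [-0.13 -0.    0.03] (tgt axes) [-0.13 -0.    0.03] twist [ 0.0003 -0.0001 -0.0021] F [-1.3  0.3  0.4] open 0.0171 j [ 0.22  0.38 -0.36  0.   -0.83 -0.1 ]
[ 0.0657774  -0.01048363  0.03889291]
```

```bash
python3 -m jog '{"twist":[[0,0,0],[0,0,0],[0,0,0],[0,0,0],[0,0,0],[0,0,0],[0,0,0]],"travel":[[0,0,-0.4],[0,0,-0.8],[0,0,-0.8],[0,0,-1],[0,0,-1.2],[0,0,-0.8],[0,0,0]],"hand":[1,1,1,1,1,1,1]}'
python3 - <<'E'
from h import *
e=np.array([np.cos(.124),np.sin(.124)]);p=np.array([.5446,-.0407])-.058*e
togo([*p,.214],.124-np.pi/2)
w=snap("wrist","w3.png")
E
```

```text
time: 5.88
ee_pos: [0.5459, -0.0405, 0.2172]
orientation: [0.749, -0.663, 0.002, -0.002]
force: [0.5, -0.0, 0.1]
opening: 0.0171
grasp_force: 30.0
t 5.8833 now [ 0.5459 -0.0405  0.2172] travel cm (now axes) [0.01 5.93 0.28] (tgt axes) [0.01 5.93 0.32] twist [-0.0054 -0.0001 -0.0016] F [ 0.5 -0.   0.1] open 0.0171 j [ 0.22  0.32 -0.29  0.   -0.95 -0.1 ]
```

View pics/w3.png

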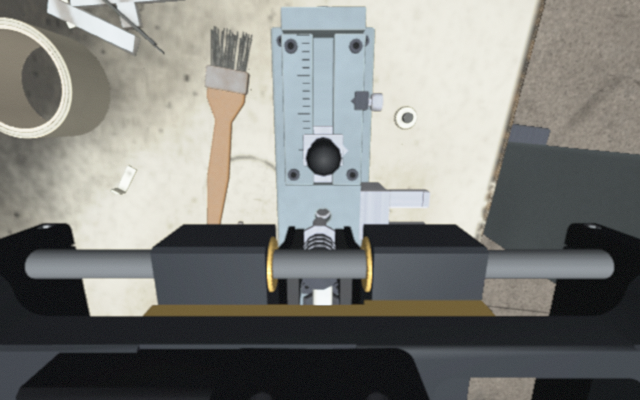

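The picture shows the pin hanging in the fingers, shank end at ~(323,215), clear of the bore. I move it 58 mm sideways next.

```bash
python3 -m jog '{"twist":[[0,0,0],[0,0,0],[0,0,0],[0,0,0],[0,0,0],[0,0,0],[0,0,0],[0,0,0]],"travel":[[0,1,0],[0,1.5,0],[0,1.5,0],[0,1.2,0],[0,0.6,0],[0,0,0],[0,0,0],[0,0,0]],"hand":[1,1,1,1,1,1,1,1]}'
python3 - <<'E'
from h import *
e=np.array([np.cos(.124),np.sin(.124)]);p=np.array([.5446,-.0407])-.058*e
togo([*p,.1643],.124-np.pi/2)
E
```

```text
time: 6.6
ee_pos: [0.4876, -0.0476, 0.2143]
orientation: [0.749, -0.663, 0.0, -0.0]
force: [0.3, 0.4, -0.5]
opening: 0.0167
grasp_force: 30.0
t 6.6 now [ 0.4876 -0.0476  0.2143] travel cm (now axes) [0.02 0.06 5.  ] (tgt axes) [0.02 0.06 5.  ] twist [-0.0005 -0.0001 -0.0019] F [ 0.3  0.4 -0.5] open 0.0167 j [ 0.24  0.23 -0.43  0.   -0.91 -0.11]
```

```bash
python3 -m jog '{"twist":[[0,0,0],[0,0,0],[0,0,0],[0,0,0],[0,0,0],[0,0,0]],"travel":[[0,0.06,0.5],[0,0,0.5],[0,0,0.5],[0,0,0.5],[0,0,0],[0,0,0]],"hand":[1,1,1,1,1,1]}'
python3 - <<'E'
from h import *
e=np.array([np.cos(.124),np.sin(.124)]);p=np.array([.5446,-.0407])-.058*e
togo([*p,.1643],.124-np.pi/2)
s=snap("side","s2.png",(270,200,370,290),6)
E
```

```text
time: 7.1
ee_pos: [0.4864, -0.0478, 0.1937]
orientation: [0.749, -0.663, -0.0, 0.001]
force: [0.8, -1.5, -1.6]
opening: 0.0173
grasp_force: 30.0
t 7.1 now [ 0.4864 -0.0478  0.1937] travel cm (now axes) [ 0.01 -0.07  2.94] (tgt axes) [ 0.01 -0.06  2.94] twist [ 0.0014 -0.0002 -0.002 ] F [ 0.8 -1.5 -1.6] open 0.0173 j [ 0.24  0.26 -0.46  0.   -0.86 -0.11]
```

View pics/s2.png

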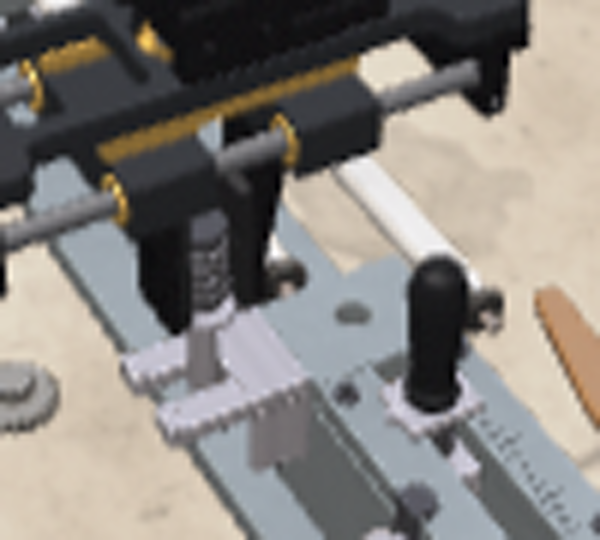

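The shank is in the slot, (205,370) in the crop, and the bore is empty at (352,312). I lower it the rest of the way.

```bash
python3 -m jog '{"twist":[[0,0,0],[0,0,0],[0,0,0],[0,0,0],[0,0,0],[0,0,0],[0,0,0],[0,0,0]],"travel":[[0,0,0.5],[0,0,0.5],[0,0,0.5],[0,0,0.5],[0,0,0.5],[0,0,0.25],[0,0,0.1],[0,0,0]],"hand":[1,1,1,1,1,1,1,1]}'
python3 - <<'E'
from h import *
e=np.array([np.cos(.124),np.sin(.124)]);p=np.array([.5446,-.0407])-.058*e
togo([*p,.1643],.124-np.pi/2)
E
```

```text
time: 7.82
ee_pos: [0.4865, -0.0478, 0.1655]
orientation: [0.749, -0.663, -0.0, 0.0]
force: [0.9, -0.1, -1.2]
opening: 0.0171
grasp_force: 30.0
t 7.8167 now [ 0.4865 -0.0478  0.1655] travel cm (now axes) [ 0.02 -0.06  0.12] (tgt axes) [ 0.02 -0.06  0.12] twist [ 0.0007 -0.0001 -0.002 ] F [ 0.9 -0.1 -1.2] open 0.0171 j [ 0.24  0.3  -0.49  0.   -0.78 -0.11]
```

```bash
python3 -m jog '{"twist":[[0,0,0],[0,0,0],[0,0,0],[0,0,0]],"travel":[[0,0,0.08],[0,0,0.07],[0,0,0],[0,0,0]],"hand":[1,1,1,1]}'
python3 -c "
from h import *
togo([.487,-.0479,.1643],.124-np.pi/2)"
```

```text
time: 8.15
ee_pos: [0.4866, -0.0478, 0.1645]
orientation: [0.749, -0.663, 0.0, -0.0]
force: [0.0, -0.3, -0.1]
opening: 0.017
grasp_force: 30.0
t 8.15 now [ 0.4866 -0.0478  0.1645] travel cm (now axes) [ 0.02 -0.04  0.02] (tgt axes) [ 0.02 -0.04  0.02] twist [-0.0003  0.     -0.002 ] F [ 0.  -0.3 -0.1] open 0.017 j [ 0.24  0.3  -0.49  0.   -0.78 -0.11]
```

```bash
python3 -m jog '{"twist":[[0,0,0],[0,0,0],[0,0,0],[0,0,0]],"travel":[[0,0,0.05],[0,0,0.05],[0,0,0],[0,0,0]],"hand":[1,1,1,1]}'
```

```text
time: 8.48
ee_pos: [0.4867, -0.0478, 0.1642]
orientation: [0.749, -0.663, 0.0, -0.0]
force: [-1.2, 1.0, 5.7]
opening: 0.0167
grasp_force: 30.0
```

```bash
python3 -m jog '{"twist":[[0,0,0],[0,0,0],[0,0,0],[0,0,0],[0,0,0],[0,0,0]],"travel":[[0,0,0],[0,0,0],[0,0,0],[0,0,0],[0,0,0],[0,0,0]],"hand":[0.75,0.65,0.55,0.45,0.45,0.45]}' 10
python3 -m jog '{"twist":[[0,0,0],[0,0,0],[0,0,0],[0,0,0],[0,0,0],[0,0,0]],"travel":[[0,0,-0.8],[0,0,-1.5],[0,0,-2],[0,0,-2.5],[0,0,-1.5],[0,0,0]],"hand":[0.45,0.45,0.45,0.45,0.45,0.45]}'
python3 - <<'E'
from h import *
p=[.5505,-.0886,.26]
togo(p,.124-np.pi)
s=snap("side","s3.png",(270,200,370,290),6)
E
```

```text
time: 8.98
ee_pos: [0.4865, -0.0478, 0.1632]
orientation: [0.749, -0.663, -0.0, 0.0]
force: [-0.5, -0.3, -0.6]
opening: 0.045
grasp_force: 0.0
time: 9.48
ee_pos: [0.4884, -0.0476, 0.2506]
orientation: [0.749, -0.662, 0.003, -0.003]
force: [0.3, 0.2, 0.5]
opening: 0.0479
grasp_force: 0.0
t 9.4833 now [ 0.4884 -0.0476  0.2506] travel cm (now axes) [ 4.83 -5.67 -0.89] (tgt axes) [-5.65 -4.83 -0.94] twist [-0.007   0.0064  1.5697] F [0.3 0.2 0.5] open 0.0479 j [ 0.24  0.19 -0.38  0.   -0.99 -0.11]
```

View pics/s3.png

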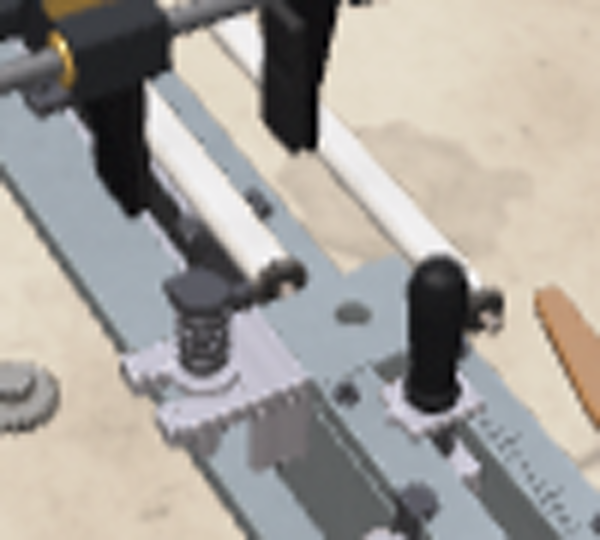

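Pin upright in the notch at (203,330), collar flat behind the lip, hand clear. I turn a quarter for the handle.

```bash
python3 -m jog '{"twist":[[0,0,0.12],[0,0,0.12],[0,0,0.12],[0,0,0.12],[0,0,0.12],[0,0,0.12],[0,0,0.12],[0,0,0.12]],"travel":[[0,0,-0.5],[0,0,-0.4],[0,0,0],[0,0,0],[0,0,0],[0,0,0],[0,0,0],[0,0,0]],"hand":[0.3,0.3,0.3,0.3,0.3,0.3,0.3,0.3]}' >/dev/null
python3 -m jog '{"twist":[[0,0,0.12],[0,0,0.12],[0,0,0.12],[0,0,0.12],[0,0,0.12],[0,0,0.01],[0,0,0],[0,0,0]],"travel":[[0,0,0],[0,0,0],[0,0,0],[0,0,0],[0,0,0],[-2.8,-2.4,0],[-2.8,-2.4,0],[0,0,0]],"hand":[0.3,0.3,0.3,0.3,0.3,0.3,0.3,0.3]}'
python3 - <<'E'
from h import *
togo([.5505,-.0886,.173],.124-np.pi)
w=snap("wrist","w4.png")
for l in ("handle_grip","mark","pointer","lock_pin"):
    for d in cams.trace(w,l)[:1]:
        ys,xs=np.nonzero(d["pixels"]);print(l,round(d["score"],2),d["bbox"],xs.mean().round(1),ys.mean().round(1))
E
```

```text
time: 10.87
ee_pos: [0.5519, -0.0903, 0.2536]
orientation: [-0.061, 0.998, -0.001, -0.0]
force: [0.7, -0.3, 1.1]
opening: 0.061
grasp_force: 0.0
t 10.8667 now [ 0.5519 -0.0903  0.2536] travel cm (now axes) [0.12 0.19 8.06] (tgt axes) [0.12 0.18 8.06] twist [-0.0015 -0.0002 -0.0028] F [ 0.7 -0.3  1.1] open 0.061 j [ 0.13  0.3  -0.21  0.   -1.05 -1.58]
handle_grip 0.65 [306.0, 183.7, 413.6, 233.6] 333.7 204.0
mark 0.81 [271.7, 146.8, 294.1, 182.6] 282.8 163.1
pointer 0.93 [305.8, 185.4, 417.9, 234.6] 334.5 204.0
lock_pin 0.81 [368.3, 116.6, 405.6, 149.1] 386.6 133.0
```

View pics/w4.png

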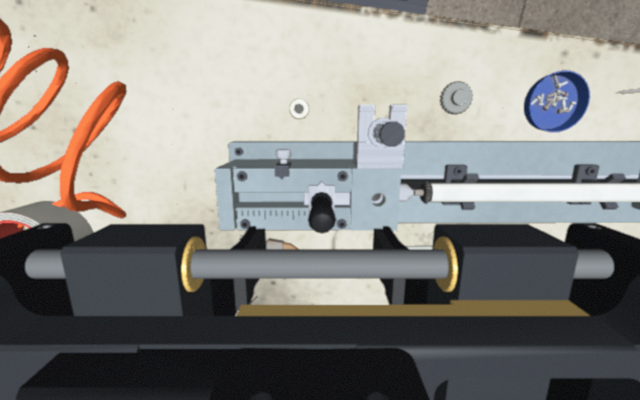

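Handle top at ~(320,212), pointer tip ~(321,184), clip point ~(283,177), parked pin at (388,133). Now descend and grip.

```bash
python3 -m jog '{"twist":[[0,0,0],[0,0,0],[0,0,0],[0,0,0],[0,0,0],[0,0,0]],"travel":[[0.12,0.18,2],[0,0,2.5],[0,0,2.3],[0,0,1.2],[0,0,0],[0,0,0]],"hand":[0.3,0.3,0.3,0.3,0.3,0.3]}'
python3 -c "
from h import *
togo([.5505,-.0886,.173],.124-np.pi)"
python3 -m jog '{"twist":[[0,0,0],[0,0,0],[0,0,0],[0,0,0],[0,0,0],[0,0,0],[0,0,0],[0,0,0]],"travel":[[0,0,0],[0,0,0],[0,0,0],[0,0,0],[0,0,0],[0,0,0],[0,0,0],[0,0,0]],"hand":[0.5,0.6,0.7,0.8,1,1,1,1]}' 30
python3 -c "
from h import *
togo([.5505,-.0886,.173],.124-np.pi)"
```

```text
time: 11.62
ee_pos: [0.5462, -0.0862, 0.1754]
orientation: [-0.062, 0.998, -0.0, -0.0]
force: [0.1, 0.2, 0.9]
opening: 0.0605
grasp_force: 0.0
t 11.6167 now [ 0.5462 -0.0862  0.1754] travel cm (now axes) [-0.39 -0.29  0.24] (tgt axes) [-0.39 -0.29  0.24] twist [-0.0003 -0.001  -0.0001] F [0.1 0.2 0.9] open 0.0605 j [ 0.14  0.38 -0.33  0.   -0.87 -1.58]
time: 12.28
ee_pos: [0.5471, -0.0889, 0.1755]
orientation: [-0.062, 0.998, -0.002, -0.0]
force: [2.5, -11.3, -1.9]
opening: 0.0179
grasp_force: 28.8
t 12.2833 now [ 0.5471 -0.0889  0.1755] travel cm (now axes) [-0.34 -0.01  0.25] (tgt axes) [-0.34 -0.01  0.25] twist [-0.0042 -0.0004 -0.0004] F [  2.5 -11.3  -1.9] open 0.0179 j [ 0.13  0.38 -0.33  0.01 -0.86 -1.58]
```

```bash
python3 -m jog '{"twist":[[0,0,0],[0,0,0],[0,0,0],[0,0,0],[0,0,0],[0,0,0],[0,0,0],[0,0,0]],"travel":[[0,0,0],[0,-0.3,0],[0,-0.5,0],[0,-0.7,0],[0,-0.7,0],[0,-0.6,0],[0,-0.3,0],[0,0,0]],"hand":[1,1,1,1,1,1,1,1]}' 45
python3 - <<'E'
from h import *
e=np.array([-np.sin(.124),np.cos(.124)]);print("moved",(readout.observe()["ee_pos"][:2]-[.5471,-.0889])@e)
p=snap("wrist","w5.png",(220,90,420,240),4)
E
```

```text
time: 12.95
ee_pos: [0.5504, -0.116, 0.1754]
orientation: [-0.061, 0.998, 0.001, -0.0]
force: [-2.0, 9.7, 3.2]
opening: 0.0172
grasp_force: 43.6
moved -0.02728977348447982
```

View pics/w5.png

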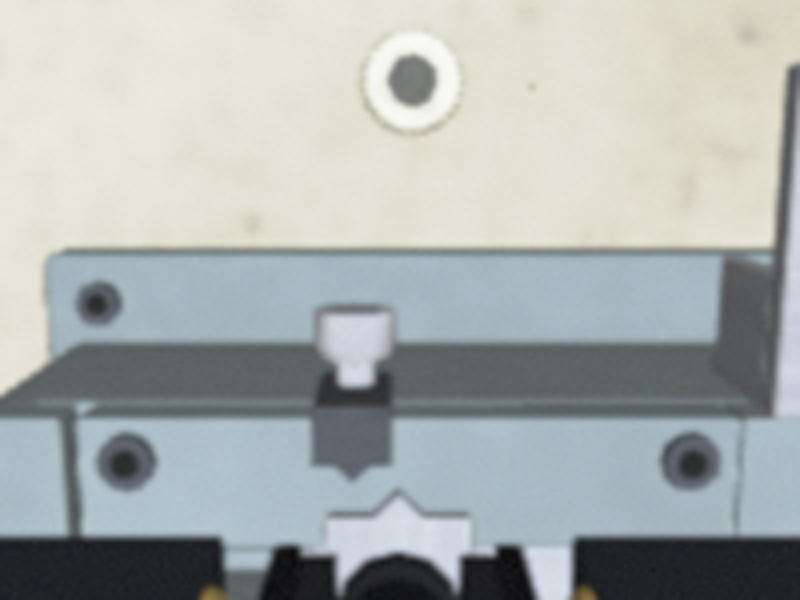

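The pointer tip is at crop (398,491) and the clip point at (352,480), so there is some way to go.

Run:
```python
from h import *
p=snap("wrist");e=np.array([-np.sin(.124),np.cos(.124),0])
for z in (.088,.090,.093):
  m=onz(p,220+352/4,90+480/4,z);q=onz(p,220+398/4,90+491/4,z);print(z,m,q,(m-q)@e)
np.save("ref.npy",p["frame"]);print(readout.observe()["ee_pos"],readout.observe()["force"])
```

```text
0.088 [ 0.53747983 -0.12414924  0.088     ] [ 0.53838195 -0.11684504  0.088     ] -0.007136538321589203
0.09 [ 0.53689434 -0.12415003  0.09      ] [ 0.53778652 -0.11692633  0.09      ] -0.0070578913338743806
0.093 [ 0.5360161  -0.12415122  0.093     ] [ 0.53689337 -0.11704825  0.093     ] -0.0069399208523022015
[ 0.55037722 -0.1156749   0.17545119] [-0.84208018  8.4060654   3.05588925]
```

```bash
python3 -m jog '{"twist":[[0,0,0],[0,0,0],[0,0,0],[0,0,0],[0,0,0]],"travel":[[0,-0.25,0],[0,-0.3,0],[0,-0.18,0],[0,0,0],[0,0,0]],"hand":[1,1,1,1,1]}'
python3 - <<'E'
from h import *
from scipy.ndimage import gaussian_filter
p=snap("wrist");ref=np.load("ref.npy");e=np.array([-np.sin(.124),np.cos(.124),0])
g=lambda f:cv2.cvtColor(f,cv2.COLOR_RGB2GRAY)
def track(x0,y0,x1,y1,u,v):
    t=cv2.resize(g(ref)[y0:y1,x0:x1],None,fx=8,fy=8,interpolation=cv2.INTER_CUBIC);X0,Y0=x0-25,y0-12
    r=cv2.resize(g(p["frame"])[Y0:y1+12,X0:x1+25],None,fx=8,fy=8,interpolation=cv2.INTER_CUBIC)
    m=cv2.matchTemplate(r,t,cv2.TM_CCOEFF_NORMED);_,s,_,l=cv2.minMaxLoc(m)
    o=(X0+l[0]/8+u-x0,Y0+l[1]/8+v-y0);print(o,round(s,3));return o
a=track(297,192,319,212,308,210);b=track(301,211,338,224,319.5,212.75)
m=onz(p,*a,.09);q=onz(p,*b,.09);print("remaining",(m-q)@e)
# pointer tip shape near: print light/dark rows (tips)
c=g(p["frame"])[203:220,305:336];print(c)
E
```

```text
time: 13.47
ee_pos: [0.5512, -0.1226, 0.1755]
orientation: [-0.062, 0.998, 0.001, -0.0]
force: [-1.6, 9.1, 3.3]
opening: 0.0173
grasp_force: 43.6
(319.25, 210.0) 0.996
(319.5, 212.75) 0.996
remaining -0.00015188438351403715
[[182 184 179 156 120 100 101  99 101 101 100 101 101 100 102  99 100 100
  101 101 100  99 103 126 161 185 187 187 185 186 184]
 [184 184 179 158 122 101 100  99 100 100 102  99 102 102 101 101 101 102
  102 100 100  97 104 125 160 184 187 187 186 185 184]
 [184 183 182 168 137 112 104 105 104 104 101 101  99  99  98 100 100  98
  103 103 106 103 111 132 166 184 186 184 186 184 185]
 [185 184 184 179 161 142 134 137 135 130 115 102  98  97  97  98  99 110
  126 134 136 137 139 154 176 184 185 187 187 184 184]
 [184 185 184 184 181 177 176 175 174 169 147 119 103  98  99 101 114 140
  163 176 177 178 178 182 184 188 186 187 184 184 185]
 [184 183 185 186 184 186 185 186 185 183 171 149 120 103 105 117 140 167
  180 185 187 185 185 189 187 186 187 185 185 184 183]
 [186 186 184 185 185 185 185 184 183 184 182 171 152 125 123 144 165 178
  186 186 184 185 187 186 18
[... 617 characters left out ...]
  173 182 186 186 187 186 186 186 185 182 182 181 182]
 [185 186 186 187 184 186 185 187 181 174 155 141 154 183 205 197 174 153
  157 173 183 185 187 186 188 186 185 184 183 184 181]
 [185 184 186 184 183 183 182 181 173 154 142 158 184 207 212 212 202 176
  153 154 171 182 184 184 185 184 184 182 183 181 180]
 [163 164 164 165 162 164 163 160 148 139 163 191 208 212 214 215 214 201
  174 152 151 161 164 164 163 165 165 165 165 162 162]
 [128 127 128 131 129 131 129 130 138 162 193 209 213 213 217 216 215 213
  201 173 149 138 136 137 136 136 135 135 133 133 135]
 [160 159 159 162 161 160 159 161 175 197 210 214 216 217 218 217 218 218
  214 203 185 172 169 167 165 165 162 162 162 162 162]]
```

```bash
python3 -m jog '{"twist":[[0,0,0],[0,0,0],[0,0,0],[0,0,0],[0,0,0],[0,0,0]],"travel":[[0,-0.03,0],[0,0,0],[0,0,0],[0,0,0],[0,0,0],[0,0,0]],"hand":[1,1,1,1,1,1]}'
python3 - <<'E'
from h import *
p=snap("wrist");f=cv2.cvtColor(p["frame"],cv2.COLOR_RGB2GRAY).astype(float)
cross=lambda r,lv,sg:[x for x in np.interp([0],[0,1],[0,1])]
for r in range(206,210):   # clip point: dark-weighted centroid
    w=np.clip(170-f[r,310:330],0,None);print("mark",r,(w@np.arange(310,330)/max(w.sum(),1)).round(2))
for r in range(214,218):   # pointer: bright-weighted centroid
    w=np.clip(f[r,310:330]-188,0,None);print("ptr",r,(w@np.arange(310,330)/max(w.sum(),1)).round(2))
a=onz(p,319,209,.09);b=onz(p,320,209,.09);print("m/px",np.linalg.norm(a-b),readout.observe()["ee_pos"])
for l in ("lock_pin","roller"):
    s=snap("side")
    for d in cams.trace(s,l)[:1]:print(l,d["score"],d["bbox"])
E
```

```text
time: 14.02
ee_pos: [0.5512, -0.1227, 0.1755]
orientation: [-0.062, 0.998, 0.002, -0.0]
force: [-3.2, 9.2, 2.6]
opening: 0.0168
grasp_force: 43.6
mark 206 318.88
mark 207 318.84
mark 208 318.84
mark 209 318.9
ptr 214 0.0
ptr 215 319.41
ptr 216 319.4
ptr 217 319.38
m/px 0.0006134832618492025 [ 0.55124773 -0.12269716  0.17544968]
lock_pin 0.59 [297.5, 246.4, 306.1, 274.4]
roller 0.71 [379.2, 278.2, 405.5, 314.1]
```

```bash
python3 -m jog '{"twist":[[0,0,0],[0,0,0],[0,0,0],[0,0,0],[0,0,0],[0,0,0]],"travel":[[0,-0.03,0],[0,0,0],[0,0,0],[0,0,0],[0,0,0],[0,0,0]],"hand":[1,1,1,1,1,1]}'
python3 - <<'E'
from h import *
p=snap("wrist");f=cv2.cvtColor(p["frame"],cv2.COLOR_RGB2GRAY).astype(float);x=np.arange(310,330)
for n,r,w in (("mark",207,np.clip(170-f[207,310:330],0,None)),("ptr",216,np.clip(f[216,310:330]-188,0,None))):print(n,w@x/w.sum())
print(hand_in())
E
```

```text
time: 14.77
ee_pos: [0.5513, -0.1229, 0.1754]
orientation: [-0.062, 0.998, 0.002, -0.0]
force: [-2.6, 10.0, 3.9]
opening: 0.0171
grasp_force: 43.6
mark 319.1179361179361
ptr 319.3875
the job is handed in; nothing more can be done
None
```

The lock pin is parked upright in the notch and let go, and the arm is holding the quill with its pointer within about 0.2 mm of the mark by the last wrist picture; I handed the job in at about 15 s, with no verdict returned.

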